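# Set the swivel drain hook against its sprung stop and hang the rinse cup

### The arm

A 7-joint arm with a two-finger parallel gripper is mounted at the origin on the work surface. World frame = base frame: x ahead of the robot, y to its left, z up, the work surface at z = 0. Lengths are in m, angles in rad, forces in N, time in s.
With the tool pointing down it reaches from about 0.4 to 0.85 m from the base axis. Payload 4.5 kg.
Tool frame: the origin (TCP) lies between the finger pads, 19 mm behind the fingertips; this is the grasp point; z points along the fingers, y is the line along which they close (so a half turn about z gives the same grasp; the last joint's range is limited). The gripper opens to 85 mm and grips with 20 to 120 N. Pads are 22 mm wide; open, the fingers measure 114 mm over their backs; the gripper's body (76 mm by 85 mm) begins 54 mm behind the grasp point. The pads swing forward as they close: fully open they stand 13 mm farther back than shut.
Start: joints at [-1.205, 0.689, -0.195, 1.565, 0.157, 0.902, -0.215], TCP at [0.204, 0.591, 0.25] pointing down, gripper open.
Joint ranges: [-3.01, 3.01], [-0.46, 2.08], [-1.47, 1.51], [0.13, 2.56], [-1, 4.14], [0.04, 2.09], [-2.66, 2.66]. Speed limits (rad/s): [2.57, 2.57, 3.14, 3.14, 3.14, 3.14, 3.14].

### API

Orientations are given as a rotation vector (axis times angle).
In Python, from plant import manip gives the robot as it stands. The module is installed in compiled form; this text tells all that it offers.
- The arm moves only by the tool arm_command, never from a script. Its argument "moves" is a list that holds one entry, the list of rows, each a list of 7 numbers: the opening, from -1 (shut) to 1 (fully open), then the shift along the world's x, y, z in m, then the turn, a rotation vector about the world's x, y, z in degrees. A call has exactly 8 rows; each row shifts and turns the commanded pose from where the row before left it; what a row does not reach is not made up. A row lasts 1/12 s, in which the tool goes at most 41.7 mm and 7.16 degrees, less where a joint would pass 70% of its speed; a pose out of reach is approached as far as the arm can. A call is refused whole if a number of a shift passes 0.0417 or a number of a turn 7.16, either way. A call with a gripper value outside its range is refused whole. The fingers move at their own pace and stop on an object; "squeeze" is the grip in N (left out, the last holds). Time passes only in rows, so rows that do not move let the fingers close, or fill a call up. It gives the time, the measured TCP pose, the force, the opening and the grip force at its end, in the units of the state.
- manip.state(): the state, without advancing time (a new reading comes with each control period).
- manip.capture(name): name is "side" or "top"; returns (picture, depth): 480x640x3 uint8, blue, green, red; 480x640 float32, m along the optical axis (not along the pixel's ray), 0 where there is no reading.
- manip.camera_info(name): a dict with "fx", "fy", "cx", "cy" (pixels), "R" (3x3) and "t" (3): a world point X has camera coordinates R X + t. Camera axes: x right, y down, z forward; pixel columns grow to the right and rows downward; lengths in m; the calibration is good to about 2 mm. A picture is of the moment at which its call begins. camera_info takes no time and is no camera call.
- manip.finish_job(): hands the job in; it is judged then, once.
Trained networks look in the newest picture that a camera, given by its name, has taken for a name from the list of things; names that differ only in an ending like _2 or _b are one class to them, and where a whole thing is asked for, a point or a joint stands for the part that bears it (a point fixed in the world has none). Each returns a list of dicts, best first, with "confidence" (0 to 1); they miss things now and then, are a little off and sometimes report something else, mostly with a low value. They report only what shows in the picture. A call takes as long as a camera call.
- manip.regions_of(camera, label): "region" (480x640 bool, what is visible of it).
- manip.mark_of(camera, label): "xyz" ([x, y, z] in m, in the coordinates of the camera as it stood for that picture, good to about 4 mm: a listed point, or the origin of a listed thing).
The state is a dict: "t": time; "q": joint angles; "qd": joint speeds; "joint_torque": joint torques, N m; "eef_pos": TCP position; "orientation": TCP orientation; "force": force on the tool from outside, world axes, zero at the start; "torque": the same for the moment, N m; "opening": finger opening in m; "finger_force": force on a finger pad.
Only numpy, scipy, OpenCV 4.12 (cv2) and the standard library are available. Lean on these libraries where they do the work, as an engineer would, in place of code of your own. Each camera call takes 0.05 s, during which the arm holds its last target. There are 200 camera calls.

### The job

Turn the stiff yellow swivel hook clockwise (seen from above) over the blue drip tray until its tail presses the red spring plunger with about 8 N, and leave it standing so, pressed on the plunger with 4 to 12 N and never with 20 N or more. Then hang the steel rinse cup by its bail on the hook, behind the upturned tip, setting it down gently, and leave it hanging still with the hook still pressed on its stop. Do not push the two bottles and the blue-lidded box about or tip them over.

Things in the scene. Friction and masses are not known exactly. Their poses are not given: they have to be found in the camera images.
- stand: Draining stand, fixed. White base plate 12 mm thick, x -70 to +160, y -55 to +55 mm; steel post, diameter 18 mm. Origin on the bench under the post's axis, which is the swivel axis; z up; x axis = the hook's nominal facing, over the middle of the blue drip tray (104 mm diameter, rim 24 mm above the bench, centre at x = 85 mm).
- hook_saddle (a point): Where to hang the bail: on the arm's flat top, 80 mm from the swivel axis; axes as the hook's. The arm is a level bar 10 mm wide, 12 mm high (top 170 mm above the bench), out to 112 mm from the axis. Hub radius 15 mm, top 10 mm above the arm's top. The arm can be pinched across its width from above, best 70 mm from the axis, TCP just below its top.
- hook: Swivel hook: yellow arm, black hub, black tail (8 mm wide, to 42 mm behind the axis). Origin on the swivel axis at the arm's top, 170 mm above the bench; x along the arm to the tip, z up. It starts 0.75 to 1.35 rad anticlockwise of the stand's x axis. Dry friction of 0.55 N m holds it where it is left: about 8 N sideways at 70 mm turns it; it holds itself against up to 18 N on the tail's stop.
- stop: Grey bracket on the post's back (origin and axes as the stand's). It carries a brass screw and a spring plunger with a red 12 mm ball head, met by the hook's tail 30 mm from the axis. The screw's setting differs every time and is not reported: first touch comes anywhere from about -0.29 to +0.29 rad of the hook's heading from the stand's x axis, found by feel.
- cup: Steel rinse cup, 54 mm diameter, 55 mm high, 100 to 180 g, standing on the bench. Origin at its underside's centre, z up. A rigid bail of 6 mm wire stands over it in its y-z plane: legs at y = -26.5 and +26.5 mm, level bar along y, 57 mm free height between rim and bar. On the bar's middle stands a blue square grip, 14 x 14 mm, 117 to 147 mm above the underside.
- cup_bar (a point): Middle of the bail's bar, on its axis, 115 mm above the cup's underside. Hung, the hook's arm runs along the cup's x axis (either way) under the bar, and this point lies 3 mm above the arm's top. Fingers closing on the grip along the cup's y axis clear the hook's tip; hold it with the fingertips just above the bar (TCP 138 mm above the cup's underside).
- amber_bottle: Amber glass bottle, 64 mm diameter, 140 mm high, bystander. Origin under its centre.
- blue_bottle: Clear jar with blue cap, 60 mm diameter, 120 mm high, bystander. Origin under its centre.
- bead_box: Clear box with a blue lid, 74 x 104 x 50 mm, bystander. Origin under its centre.
- hook_tip (a point): Top of the upturned tip at the arm's end: the tip fills 104 to 112 mm from the axis and rises 18 mm over the arm's top.
- stop_ref (a point): Fixed point on the bracket, 30 mm behind the swivel axis at the height of the plunger (158 mm); it does not show the setting. The plunger pushes back with 2 N at first touch and 3 N more per mm, on a 30 mm lever: 8 N on it adds about 3.4 N to the sideways push at 70 mm from the axis, and takes about 0.07 rad of turning after first touch.

How it is judged:
On the way:
1. the hook has been turned onto its stop and presses the plunger with 4 to 12 N, the cup not yet on the hook (contact force between hook and stop between 4 and 12 N and contact force between cup and hook below 0.1 N), for 0.3 s.
At the end, for the whole second after the job is handed in: The hook bears on the plunger of its stop with 4 to 12 N; the cup hangs by its bail bar on the hook's arm between the hub and the upturned tip (bar within 15 mm of its middle and resting on the arm's top), upright within 0.2 rad and slower than 30 mm/s (contact force between hook and stop between 4 and 12 N and contact force between cup and hook above 0.4 N and x of cup_bar in the frame of hook between 0.02 and 0.104 m and y of cup_bar in the frame of hook between -0.015 and 0.015 m and z of cup_bar in the frame of hook between 0 and 0.007 m and angle between cup's own z axis and vertical below 0.2 rad and linear speed of cup below 0.03 m/s); the robot touches nothing.
It fails at once if the hook is forced against its stop with more than 20 N (contact force between hook and stop above 20 N).
It fails at once if the cup is set down hard: more than 15 N between cup and hook (contact force between cup and hook above 15 N).
It fails at once if a bystander is pushed more than 25 mm or tipped (distance of any of amber_bottle, blue_bottle, bead_box from where it was at the start of the episode above 0.025 m or angle between any of amber_bottle, blue_bottle, bead_box's own z axis and vertical above 0.3 rad).
It also fails if it takes over 70 s, if anything falls off the work surface, if the arm or the gripper's body presses on something with over 40 N, if the wrist force passes 120 N, or if a joint passes its speed limit or range.

## Working session

There is one attempt and no reset: what is moved stays moved. The work goes in short steps, Python scripts to look and compute and a tool call to move; the robot and the scene stay as the last step left them, time stands still between calls to the robot, and variables do not carry over. Pictures are saved under pics/ and viewed, at most 10 in all, crops included, and the job is handed in when it is done.

Besides the shell and the picture viewer there is one more tool, called after "Request:" as name(argument=value, ...), one argument or row to a line, values as JSON. arm_command: Moves the arm, as the interface text tells. Its arguments: {"type":"object","properties":{"moves":{"type":"array","items":{"type":"array","items":{"type":"array","items":{"type":"number"}}}},"squeeze":{"type":"number"}},"required":["moves"]}

```bash
mkdir -p pics
cat > h.py <<'E'
import numpy as np, cv2
from plant import manip
def w(cam,p):
    c=manip.camera_info(cam); return np.array(c["R"]).T@(np.array(p)-np.array(c["t"]))
def marks(cam,names):
    for n in names:
        for d in manip.mark_of(cam,n)[:2]:
            print(cam,n,round(d["confidence"],2),w(cam,d["xyz"]).round(4))
def st():
    s=manip.state(); print({k:np.round(s[k],4).tolist() for k in ("t","q","eef_pos","orientation","force","torque","opening","finger_force")})
E
python3 - <<'E'
from h import *
st()
for c in ("side","top"):
    im,d=manip.capture(c); cv2.imwrite(f"pics/{c}0.png",im)
    marks(c,["stand","hook","hook_saddle","hook_tip","stop_ref","cup","cup_bar","amber_bottle","blue_bottle","bead_box"])
    i=manip.camera_info(c); print(-np.array(i["R"]).T@np.array(i["t"]))
st()
E
```

```text
{'t': 0.0, 'q': [-1.2052, 0.69, -0.1945, 1.5664, 0.1573, 0.9025, -0.2151], 'eef_pos': [0.2034, 0.5903, 0.2492], 'orientation': [-0.5186, -3.0983, 0.0029], 'force': [0.1928, 0.1001, -0.5126], 'torque': [-0.0331, -0.0213, -0.0354], 'opening': 0.0852, 'finger_force': 0.0}
side stand 0.91 [ 5.882e-01 -1.771e-01  1.000e-04]
side hook 0.8 [ 0.6005 -0.1818  0.1714]
side hook 0.74 [ 0.6253 -0.1835  0.1553]
side hook_saddle 0.57 [ 0.532  -0.2312  0.1687]
side hook_tip 0.95 [ 0.5034 -0.2439  0.1839]
side stop_ref 0.67 [ 0.624  -0.1838  0.1602]
side cup 0.84 [0.5297 0.2156 0.0011]
side cup_bar 0.74 [0.5276 0.2182 0.1186]
side amber_bottle 0.86 [0.7277 0.1294 0.    ]
side blue_bottle 0.81 [ 0.4228 -0.3596 -0.0028]
side bead_box 0.91 [ 6.942e-01  2.913e-01 -3.000e-04]
[0.4699969  0.8333542  0.65021329]
top stand 0.85 [ 0.5937 -0.1771  0.0017]
top stand 0.54 [ 0.5279 -0.2272  0.1725]
top hook 0.71 [ 0.5944 -0.1796  0.1681]
top hook_saddle 0.89 [ 0.5284 -0.2246  0.1729]
top hook_saddle 0.45 [0.5273 0.2166 0.1139]
top hook_tip 0.95 [ 0.5044 -0.2451  0.1891]
top stop_ref 0.66 [ 0.6241 -0.1833  0.1584]
top stop_ref 0.19 [ 0.5045 -0.2448  0.1912]
top cup 0.95 [ 0.5224  0.2094 -0.0011]
top cup_bar 0.72 [0.5269 0.2149 0.1162]
top amber_bottle 0.71 [ 7.248e-01  1.281e-01 -4.000e-04]
top amber_bottle 0.43 [0.5238 0.2097 0.0014]
top blue_bottle 0.85 [ 0.4243 -0.3619 -0.0005]
top blue_bottle 0.24 [ 0.5041 -0.2459  0.1938]
top bead_box 0.67 [6.939e-01 2.953e-01 1.000e-04]
top bead_box 0.46 [ 5.953e-01 -1.758e-01  4.000e-04]
[ 0.43791457 -0.03390952  0.99036725]
{'t': 1.1, 'q': [-1.2052, 0.6891, -0.1946, 1.5653, 0.1573, 0.9025, -0.2151], 'eef_pos': [0.2036, 0.5909, 0.25], 'orientation': [0.5188, 3.0985, 0.0001], 'force': [0.0931, -0.6403, -0.3868], 'torque': [0.0031, -0.0017, 0.0396], 'opening': 0.0854, 'finger_force': 0.0}
```

View pics/top0.png

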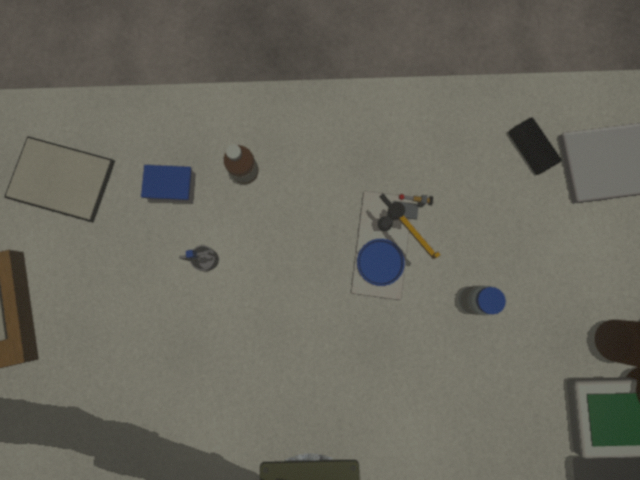

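Run:
```python
from h import *
im,d=manip.capture("top")
i=manip.camera_info("top");R=np.array(i["R"]);t=np.array(i["t"])
v,u=np.mgrid[0:480,0:640]
P=(np.stack([(u-i["cx"])/i["fx"]*d,(v-i["cy"])/i["fy"]*d,d],-1)-t)@R
hsv=cv2.cvtColor(im,cv2.COLOR_BGR2HSV)
near=lambda c,r:np.hypot(P[...,0]-c[0],P[...,1]-c[1])<r
def pca(m,n):
    q=P[m]; 
    if len(q)<5: print(n,len(q));return
    c=q.mean(0); e,V=np.linalg.eigh(np.cov((q-c)[:,:2].T)); print(n,len(q),c.round(4),np.sqrt(e).round(4),"ang",np.degrees(np.arctan2(V[1,1],V[0,1])).round(1), "z",np.percentile(q[:,2],[5,95]).round(3))
Y=(hsv[...,0]>18)&(hsv[...,0]<38)&(hsv[...,1]>110)&(d>0)
pca(Y&near((.594,-.178),.14)&(abs(P[...,2]-.170)<.006),"yellow arm")
B=(hsv[...,0]>95)&(hsv[...,0]<130)&(hsv[...,1]>100)&(d>0)
pca(B&near((.527,.215),.06)&(P[...,2]>.13),"grip top")
pca(near((.527,.215),.05)&(abs(P[...,2]-.116)<.008),"bail bar")
W=(P[...,2]>.008)&(P[...,2]<.016)&near((.56,-.2),.2)&(d>0)
q=P[W][:,:2].astype(np.float32)*1000; m=W.astype(np.uint8); k=cv2.connectedComponentsWithStats(m)[2]
print("base",len(q),cv2.minAreaRect(q))
T=B&near((.53,-.2),.2)&(P[...,2]>.012)&(P[...,2]<.035); pca(T,"tray")
```

```text
yellow arm 278 [ 0.5484 -0.2134  0.1703] [0.0089 0.0272] ang -148.8 z [0.167 0.173]
grip top 33 [0.5258 0.2123 0.1473] [0.0031 0.0032] ang 144.6 z [0.145 0.15 ]
bail bar 69 [0.5275 0.2117 0.1178] [0.0022 0.0198] ang 98.8 z [0.114 0.122]
base 3393 ((538.4766845703125, -239.70379638671875), (252.1278839111328, 230.16969299316406), 80.7076187133789)
tray 1560 [ 0.5094 -0.1643  0.0167] [0.0242 0.0249] ang -147.1 z [0.013 0.023]
```

View pics/side0.png

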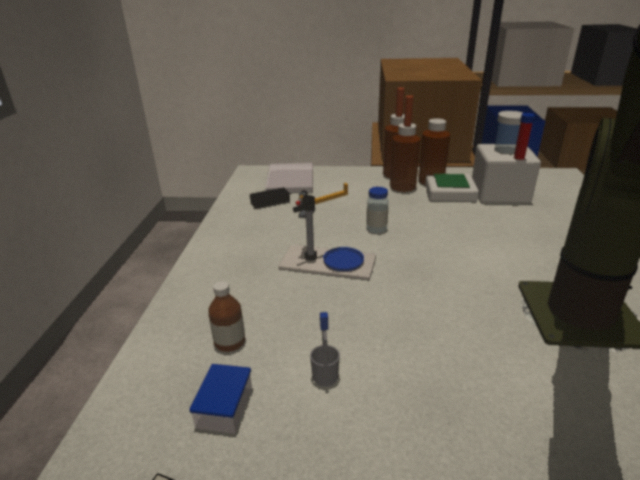

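Top view: the hook (axis around px 397,210, tip 437,254) points up-world-left of the tray (380,262), the cup is at (203,258), bottles at (238,160) and (489,300), and the box at (167,183). The side view agrees. So the axis is at about (0.594, -0.179), the stand heads 171° and the hook heads 217°.

Request:
arm_command(
  moves=[
    [[-0.3,0.023,-0.03,0,0,0,-5.2],[-0.3,0.023,-0.03,0,0,0,-5.2],[-0.3,0.023,-0.03,0,0,0,-5.2],[-0.3,0.023,-0.03,0,0,0,-5.2],[-0.3,0.023,-0.03,0,0,0,-5.2],[-0.3,0.023,-0.03,0,0,0,-5.2],[-0.3,0.023,-0.03,0,0,0,-5.2],[-0.3,0.023,-0.03,0,0,0,-5.2]],
  ],
  squeeze=60,
)

```text
t: 1.82
eef_pos: [0.3885, 0.3495, 0.2503]
orientation: [1.591, 2.709, 0.001]
force: [-0.1, 0.6, -0.3]
opening: 0.0297
finger_force: 0.0
```

Request:
arm_command(
  moves=[
    [[-0.3,0.023,-0.03,0,0,0,-5.2],[-0.3,0.023,-0.03,0,0,0,-5.2],[-0.3,0.023,-0.03,0,0,0,-5.2],[-0.3,0.023,-0.03,0,0,0,-5.2],[-0.3,0.005,-0.038,0,0,0,-5.2],[-0.3,0.005,-0.038,0,0,0,-5.2],[-0.3,0.005,-0.038,0,0,0,-5.2],[-0.3,0.005,-0.038,0,0,0,-5.2]],
  ],
)

```text
t: 2.48
eef_pos: [0.4997, 0.0773, 0.2502]
orientation: [2.449, 1.967, 0.001]
force: [0.9, 0.2, -0.2]
opening: 0.0299
finger_force: 0.0
```

Request:
arm_command(
  moves=[
    [[-0.3,0.005,-0.038,0,0,0,-5.2],[-0.3,0.005,-0.038,0,0,0,-5.2],[-0.3,0.005,-0.038,0,0,0,-5.2],[-0.3,0.005,-0.038,0,0,0,-5.2],[-0.3,0.005,-0.038,0,0,0,-5.2],[-0.3,0.005,-0.038,0,0,0,-5.2],[-0.3,0.005,-0.038,0,0,0,-5.2],[-0.3,0.0,-0.03,0,0,0,-4.4]],
  ],
)

```text
t: 3.15
eef_pos: [0.5352, -0.2205, 0.2503]
orientation: [2.98, 0.987, 0.002]
force: [0.9, -0.5, 0.5]
opening: 0.0296
finger_force: 0.0
```

```bash
cat >> h.py <<'E'
from scipy.spatial.transform import Rotation as Ro
AX=np.array([.594,-.179])
def st2(n=0):
    F=[];
    for k in range(n): manip.capture("top"); s=manip.state(); F.append(np.r_[s["force"],s["torque"]])
    s=manip.state(); F=np.mean(F,0) if n else np.r_[s["force"],s["torque"]]
    p=np.array(s["eef_pos"]); y=Ro.from_rotvec(s["orientation"]).as_matrix()
    r=p[:2]-AX
    print("t",round(s["t"],2),"p",p.round(4),"tooly",np.degrees(np.arctan2(y[1,1],y[0,1])).round(1),"tilt",y[:,2].round(3),"r",np.hypot(*r).round(4),"head",(np.degrees(np.arctan2(r[1],r[0]))%360).round(2),"F",F.round(2),"Maxis",(r[0]*F[1]-r[1]*F[0]+F[5]).round(3),"q7",np.round(s["q"],2)[-1],"op",round(s["opening"],4),"ff",np.round(s["finger_force"],1))
E
python3 - <<'E'
from h import *
st2(1)
manip.capture("top"); marks("top",["hook_saddle","hook_tip","stop_ref"])
E
```

```text
t 3.2 p [ 0.5337 -0.2281  0.2508] tooly -54.0 tilt [ 0.002 -0.009 -1.   ] r 0.0778 head 219.17 F [ 0.41 -6.37 -0.44 -0.44 -0.04  0.03] Maxis 0.435 q7 -0.36 op 0.03 ff 0.0
top hook_saddle 0.95 [ 0.5298 -0.2262  0.1711]
top hook_tip 0.61 [ 0.5051 -0.2468  0.1926]
top stop_ref 0.9 [ 0.6256 -0.1839  0.1585]
```

Request:
arm_command(
  moves=[
    [[-0.3,0.003,-0.003,0,0,0,0],[-0.3,0,0,-0.015,0,0,1],[-0.3,0,0,-0.015,0,0,0],[-0.3,0,0,-0.015,0,0,0],[-0.3,0,0,-0.015,0,0,0],[-0.3,0,0,-0.015,0,0,0],[-0.3,0,0,-0.012,0,0,0],[-0.3,0,0,0,0,0,0]],
  ],
)

```text
t: 4.07
eef_pos: [0.5368, -0.2175, 0.1608]
orientation: [-2.965, -1.026, 0.004]
force: [0.3, -0.1, 0.1]
opening: 0.0296
finger_force: 0.0
```

Run:
```python
from h import *
st2(3)
im,d=manip.capture("top"); cv2.imwrite("pics/a.png",cv2.resize(im[150:310,320:540],None,fx=3.5,fy=3.5))
```

```text
t 4.22 p [ 0.5383 -0.2194  0.1636] tooly -51.9 tilt [ 0.001 -0.    -1.   ] r 0.0688 head 215.98 F [-0.33 -0.19  0.06  0.01  0.02  0.03] Maxis 0.024 q7 -0.3 op 0.0301 ff 0.0
```

View pics/a.png

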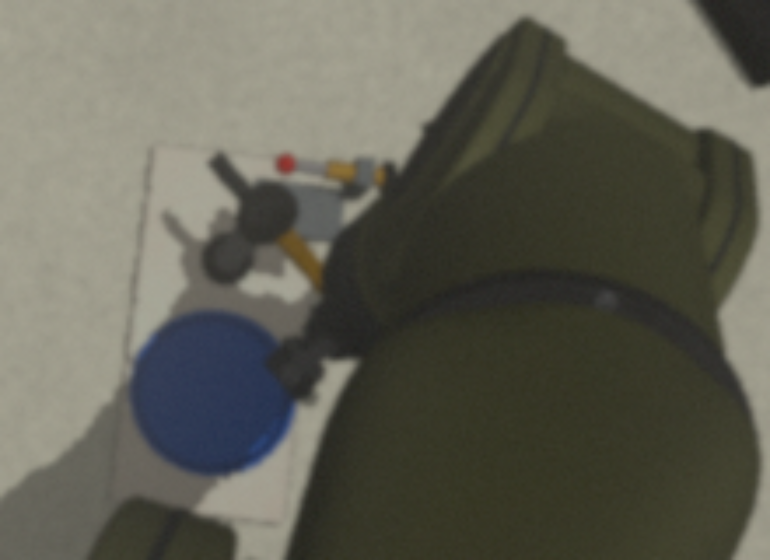

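Request:
arm_command(
  moves=[
    [[-0.62,0,0,0,0,0,0],[-0.62,0,0,0,0,0,0],[-0.62,0,0,0,0,0,0],[-0.62,-0.0024,0.0025,0,0,0,-3],[-0.62,-0.0019,0.0031,0,0,0,-3],[-0.62,-0.0018,0.0032,0,0,0,-3],[-0.62,-0.0015,0.0033,0,0,0,-3],[-0.62,-0.0014,0.0034,0,0,0,-3]],
  ],
)

```text
t: 4.93
eef_pos: [0.5305, -0.2079, 0.1638]
orientation: [3.073, 0.619, 0.006]
force: [3.0, -6.4, -5.0]
opening: 0.0161
finger_force: 3.6
```

Run:
```python
from h import *
st2(1);st2(2)
```

```text
t 4.98 p [ 0.5299 -0.2067  0.1636] tooly -67.3 tilt [ 0.004 -0.005 -1.   ] r 0.0699 head 203.37 F [ 3.12 -5.25  0.22 -1.1  -0.54  0.08] Maxis 0.504 q7 -0.49 op 0.016 ff 3.2
t 5.08 p [ 0.5298 -0.2067  0.1637] tooly -67.0 tilt [ 0.003 -0.004 -1.   ] r 0.0699 head 203.33 F [ 2.9  -4.65 -1.28 -0.88 -0.41  0.04] Maxis 0.416 q7 -0.49 op 0.0164 ff 2.7
```

Request:
arm_command(
  moves=[
    [[-0.62,-0.0006,0.0017,0,0,0,-1.5],[-0.62,-0.0006,0.0017,0,0,0,-1.5],[-0.62,-0.0006,0.0018,0,0,0,-1.5],[-0.62,-0.0005,0.0018,0,0,0,-1.5],[-0.62,-0.0005,0.0018,0,0,0,-1.5],[-0.62,-0.0004,0.0018,0,0,0,-1.5],[-0.62,-0.0004,0.0018,0,0,0,-1.5],[-0.62,-0.0003,0.0018,0,0,0,-1.5]],
  ],
)

```text
t: 5.75
eef_pos: [0.5256, -0.1935, 0.1637]
orientation: [3.122, 0.296, 0.004]
force: [1.7, -6.8, -2.2]
opening: 0.0165
finger_force: 3.5
```

Run:
```python
from h import *
st2(0);st2(1);st2(1)
```

```text
t 5.75 p [ 0.5256 -0.1935  0.1637] tooly -79.2 tilt [ 0.003 -0.005 -1.   ] r 0.0699 head 192.0 F [ 1.66 -6.83 -2.22 -1.38 -0.36  0.08] Maxis 0.572 q7 -0.64 op 0.0165 ff 3.5
t 5.8 p [ 0.5254 -0.1928  0.1636] tooly -79.2 tilt [ 0.003 -0.004 -1.   ] r 0.07 head 191.4 F [ 1.72 -5.77 -0.48 -1.29 -0.26  0.04] Maxis 0.464 q7 -0.64 op 0.0159 ff 3.3
t 5.85 p [ 0.5254 -0.1929  0.1637] tooly -79.1 tilt [ 0.003 -0.004 -1.   ] r 0.07 head 191.41 F [ 0.86 -4.36 -0.47 -1.09 -0.26  0.07] Maxis 0.382 q7 -0.64 op 0.0164 ff 2.7
```

Request:
arm_command(
  moves=[
    [[-0.62,-0.0001,0.0006,0,0,0,-0.5],[-0.62,-0.0001,0.0006,0,0,0,-0.5],[-0.62,-0.0001,0.0006,0,0,0,-0.5],[-0.62,-0.0001,0.0006,0,0,0,-0.5],[-0.62,-0.0001,0.0006,0,0,0,-0.5],[-0.62,-0.0001,0.0006,0,0,0,-0.5],[-0.62,-0.0001,0.0006,0,0,0,-0.5],[-0.62,-0.0001,0.0006,0,0,0,-0.5]],
  ],
)

```text
t: 6.52
eef_pos: [0.5247, -0.1887, 0.1637]
orientation: [3.131, 0.189, 0.004]
force: [1.2, -6.2, -2.5]
opening: 0.0158
finger_force: 3.4
```

Run:
```python
from h import *
st2(0)
```

```text
t 6.52 p [ 0.5247 -0.1887  0.1637] tooly -83.1 tilt [ 0.003 -0.005 -1.   ] r 0.0699 head 188.01 F [ 1.17 -6.23 -2.54 -1.33 -0.37  0.06] Maxis 0.5 q7 -0.7 op 0.0158 ff 3.4
```

Request:
arm_command(
  moves=[
    [[-0.62,-0.0001,0.0006,0,0,0,-0.5],[-0.62,0,0.0006,0,0,0,-0.5],[-0.62,-0.0001,0.0006,0,0,0,-0.5],[-0.62,0,0.0006,0,0,0,-0.5],[-0.62,-0.0001,0.0006,0,0,0,-0.5],[-0.62,0,0.0006,0,0,0,-0.5],[-0.62,0,0.0006,0,0,0,-0.5],[-0.62,0,0.0006,0,0,0,-0.5]],
  ],
)

```text
t: 7.18
eef_pos: [0.5242, -0.184, 0.1637]
orientation: [3.136, 0.079, 0.004]
force: [1.1, -6.3, -2.0]
opening: 0.0166
finger_force: 3.4
```

Run:
```python
from h import *
st2(0)
```

```text
t 7.18 p [ 0.5242 -0.184   0.1637] tooly -87.1 tilt [ 0.003 -0.005 -1.   ] r 0.07 head 184.06 F [ 1.13 -6.32 -2.05 -1.42 -0.18  0.04] Maxis 0.491 q7 -0.75 op 0.0166 ff 3.4
```

Request:
arm_command(
  moves=[
    [[-0.62,0,0.0006,0,0,0,0],[-0.62,0,0.0006,0,0,0,0],[-0.62,0,0.0006,0,0,0,0],[-0.62,0,0.0006,0,0,0,0],[-0.62,0,0.0006,0,0,0,0],[-0.62,0,0.0006,0,0,0,0],[-0.62,0,0.0006,0,0,0,0],[-0.62,0,0.0006,0,0,0,0]],
  ],
)

```text
t: 7.85
eef_pos: [0.5235, -0.1793, 0.1636]
orientation: [3.136, 0.079, 0.002]
force: [-1.3, -6.4, -0.7]
opening: 0.0164
finger_force: 3.6
```

Run:
```python
from h import *
st2(0)
```

```text
t 7.85 p [ 0.5235 -0.1793  0.1636] tooly -87.1 tilt [ 0.001 -0.005 -1.   ] r 0.0705 head 180.27 F [-1.27 -6.37 -0.66 -1.44  0.04  0.06] Maxis 0.509 q7 -0.75 op 0.0164 ff 3.6
```

Request:
arm_command(
  moves=[
    [[-0.62,0,0.0006,0,0,0,-0.5],[-0.62,0,0.0006,0,0,0,-0.5],[-0.62,0.0001,0.0006,0,0,0,-0.5],[-0.62,0,0.0006,0,0,0,-0.5],[-0.62,0.0001,0.0006,0,0,0,-0.5],[-0.62,0,0.0006,0,0,0,-0.5],[-0.62,0.0001,0.0006,0,0,0,-0.5],[-0.62,0.0001,0.0006,0,0,0,-0.5]],
  ],
)

```text
t: 8.52
eef_pos: [0.5236, -0.1746, 0.1636]
orientation: [3.137, -0.031, 0.002]
force: [-1.3, -7.1, -0.3]
opening: 0.0166
finger_force: 3.6
```

Run:
```python
from h import *
st2(0)
```

```text
t 8.52 p [ 0.5236 -0.1746  0.1636] tooly -91.1 tilt [ 0.001 -0.005 -1.   ] r 0.0705 head 176.39 F [-1.29 -7.12 -0.33 -1.51  0.2   0.12] Maxis 0.63 q7 -0.81 op 0.0166 ff 3.6
```

Request:
arm_command(
  moves=[
    [[-0.62,0,0.0003,0,0,0,-0.3],[-0.62,0,0.0003,0,0,0,-0.3],[-0.62,0.0001,0.0003,0,0,0,-0.3],[-0.62,0,0.0003,0,0,0,-0.3],[-0.62,0,0.0003,0,0,0,-0.3],[-0.62,0.0001,0.0003,0,0,0,-0.3],[-0.62,0,0.0003,0,0,0,-0.3],[-0.62,0,0.0003,0,0,0,-0.3]],
  ],
)

```text
t: 9.18
eef_pos: [0.5238, -0.1721, 0.1636]
orientation: [3.135, -0.097, 0.002]
force: [-1.7, -7.4, -0.2]
opening: 0.0163
finger_force: 3.5
```

Run:
```python
from h import *
st2(0)
```

```text
t 9.18 p [ 0.5238 -0.1721  0.1636] tooly -93.5 tilt [ 0.001 -0.005 -1.   ] r 0.0705 head 174.38 F [-1.73 -7.39 -0.25 -1.42  0.13  0.09] Maxis 0.619 q7 -0.84 op 0.0163 ff 3.5
```

Request:
arm_command(
  moves=[
    [[-0.62,0,0.0003,0,0,0,-0.2],[-0.62,0,0.0003,0,0,0,-0.2],[-0.62,0.0001,0.0003,0,0,0,-0.2],[-0.62,0,0.0003,0,0,0,-0.2],[-0.62,0,0.0003,0,0,0,-0.2],[-0.62,0.0001,0.0003,0,0,0,-0.2],[-0.62,0,0.0003,0,0,0,-0.2],[-0.62,0,0.0003,0,0,0,-0.2]],
  ],
)

```text
t: 9.85
eef_pos: [0.524, -0.1697, 0.1636]
orientation: [3.134, -0.14, 0.002]
force: [-1.3, -7.2, -0.4]
opening: 0.0162
finger_force: 3.5
```

Run:
```python
from h import *
st2(0)
```

```text
t 9.85 p [ 0.524  -0.1697  0.1636] tooly -95.1 tilt [ 0.001 -0.005 -1.   ] r 0.0706 head 172.46 F [-1.3  -7.21 -0.38 -1.43  0.18 -0.01] Maxis 0.505 q7 -0.86 op 0.0162 ff 3.5
```

Request:
arm_command(
  moves=[
    [[-0.62,0.0001,0.0006,0,0,0,-0.5],[-0.62,0,0.0006,0,0,0,-0.5],[-0.62,0.0001,0.0006,0,0,0,-0.5],[-0.62,0.0001,0.0006,0,0,0,-0.5],[-0.62,0.0001,0.0006,0,0,0,-0.5],[-0.62,0.0001,0.0006,0,0,0,-0.5],[-0.62,0.0001,0.0006,0,0,0,-0.5],[-0.62,0.0001,0.0006,0,0,0,-0.5]],
  ],
)

```text
t: 10.52
eef_pos: [0.5248, -0.1655, 0.1636]
orientation: [3.126, -0.25, 0.003]
force: [0.6, -8.6, -0.9]
opening: 0.0163
finger_force: 4.2
```

Run:
```python
from h import *
st2(0)
```

```text
t 10.52 p [ 0.5248 -0.1655  0.1636] tooly -99.2 tilt [ 0.001 -0.006 -1.   ] r 0.0705 head 168.96 F [ 0.6  -8.55 -0.91 -1.63  0.15  0.09] Maxis 0.672 q7 -0.92 op 0.0163 ff 4.2
```

Request:
arm_command(
  moves=[
    [[-0.62,0.0001,0.0003,0,0,0,-0.2],[-0.62,0,0.0003,0,0,0,-0.2],[-0.62,0.0001,0.0003,0,0,0,-0.2],[-0.62,0.0001,0.0003,0,0,0,-0.2],[-0.62,0,0.0003,0,0,0,-0.2],[-0.62,0.0001,0.0003,0,0,0,-0.2],[-0.62,0,0.0003,0,0,0,-0.2],[-0.62,0,0.0003,0,0,0,-0.2]],
  ],
)

```text
t: 11.18
eef_pos: [0.5252, -0.1636, 0.1637]
orientation: [3.121, -0.294, 0.003]
force: [-0.7, -9.2, -2.1]
opening: 0.0158
finger_force: 4.5
```

Run:
```python
from h import *
st2(0)
```

```text
t 11.18 p [ 0.5252 -0.1636  0.1637] tooly -100.8 tilt [ 0.001 -0.007 -1.   ] r 0.0705 head 167.37 F [-0.65 -9.2  -2.09 -1.79  0.12  0.09] Maxis 0.735 q7 -0.94 op 0.0158 ff 4.5
```

Request:
arm_command(
  moves=[
    [[-0.62,0.0001,0.0003,0,0,0,-0.2],[-0.62,0,0.0003,0,0,0,-0.2],[-0.62,0.0001,0.0003,0,0,0,-0.2],[-0.62,0.0001,0.0003,0,0,0,-0.2],[-0.62,0,0.0003,0,0,0,-0.2],[-0.62,0.0001,0.0003,0,0,0,-0.2],[-0.62,0,0.0003,0,0,0,-0.2],[-0.62,0.0001,0.0003,0,0,0,-0.2]],
  ],
)

```text
t: 11.85
eef_pos: [0.5256, -0.1616, 0.1637]
orientation: [3.116, -0.338, 0.004]
force: [-1.2, -9.6, -1.9]
opening: 0.0162
finger_force: 4.9
```

Run:
```python
from h import *
st2(0)
```

```text
t 11.85 p [ 0.5256 -0.1616  0.1637] tooly -102.4 tilt [ 0.001 -0.007 -1.   ] r 0.0705 head 165.71 F [-1.21 -9.57 -1.93 -1.95  0.1   0.1 ] Maxis 0.777 q7 -0.96 op 0.0162 ff 4.9
```

Request:
arm_command(
  moves=[
    [[-0.62,0.0001,0.0004,0,0,0,0],[-0.62,0.0001,0.0004,0,0,0,0],[-0.62,0.0001,0.0004,0,0,0,0],[-0.62,0,0,0,0,0,0],[-0.62,-0.0005,-0.0019,0,0,0,0],[-0.62,-0.0005,-0.0019,0,0,0,0],[-0.62,-0.0006,-0.002,0,0,0,0],[-0.62,0,0,0,0,0,1]],
  ],
)

```text
t: 12.52
eef_pos: [0.5242, -0.1607, 0.1629]
orientation: [-3.125, 0.305, 0.002]
force: [-0.4, 0.9, 0.1]
opening: 0.0164
finger_force: 0.0
```

Run:
```python
from h import *
st2(0);st2(2)
```

```text
t 12.52 p [ 0.5242 -0.1607  0.1629] tooly -101.2 tilt [-0.001  0.002 -1.   ] r 0.0721 head 165.3 F [-0.36  0.86  0.13 -0.01  0.06 -0.01] Maxis -0.061 q7 -0.94 op 0.0164 ff 0.0
t 12.62 p [ 0.5243 -0.1606  0.1629] tooly -101.1 tilt [-0.001  0.001 -1.   ] r 0.0721 head 165.19 F [-1.15 -0.63  0.07 -0.16  0.09 -0.01] Maxis 0.058 q7 -0.94 op 0.0157 ff 0.2
```

Request:
arm_command(
  moves=[
    [[-0.62,-0.0004,-0.0014,0,0,0,0],[-0.62,-0.0004,-0.0014,0,0,0,0],[-0.62,0,0,0,0,0,0],[-0.62,0,0,0,0,0,0],[-0.62,0,0,0.01,0,0,0],[-0.62,0,0,0.03,0,0,0],[-0.62,0,0,0.035,0,0,0],[-0.62,0,0,0.035,0,0,0]],
  ],
)

```text
t: 13.28
eef_pos: [0.5232, -0.1641, 0.2746]
orientation: [3.126, -0.308, -0.003]
force: [1.3, 0.1, -0.0]
opening: 0.0162
finger_force: 0.0
```

Run:
```python
from h import *
st2(0)
manip.capture("side"); marks("side",["hook","hook_saddle","hook_tip","cup_bar","cup"])
manip.capture("top"); marks("top",["hook","hook_saddle","hook_tip","cup_bar","cup"])
```

```text
t 13.28 p [ 0.5232 -0.1641  0.2746] tooly -101.2 tilt [-0.002 -0.    -1.   ] r 0.0723 head 168.09 F [ 1.32  0.13 -0.04 -0.04 -0.1  -0.  ] Maxis -0.032 q7 -1.05 op 0.0162 ff 0.0
side hook 0.83 [ 0.6    -0.1812  0.1689]
side hook 0.51 [0.7314 0.1282 0.0014]
side hook_saddle 0.94 [ 0.5149 -0.1621  0.1687]
side hook_tip 0.87 [ 0.4838 -0.1561  0.1852]
side hook_tip 0.18 [ 0.5898 -0.1774  0.0015]
side cup_bar 0.62 [0.5282 0.2167 0.122 ]
side cup 0.97 [ 5.298e-01  2.145e-01 -5.000e-04]
top hook 0.45 [ 0.5967 -0.1772  0.1674]
top hook_saddle 0.61 [0.5301 0.2153 0.1165]
top hook_saddle 0.6 [7.242e-01 1.310e-01 2.000e-04]
top hook_tip 0.61 [ 0.5976 -0.1763  0.1658]
top cup_bar 0.61 [0.5313 0.2145 0.1147]
top cup 0.57 [ 5.242e-01  2.107e-01 -3.000e-04]
```

Request:
arm_command(
  moves=[
    [[0.2,0,0.02,0,0,0,2.5],[0.2,0.001,0.038,0,0,0,2.5],[0.2,0.001,0.038,0,0,0,2.5],[0.2,0.001,0.038,0,0,0,2.5],[0.2,0.001,0.038,0,0,0,2.5],[0.2,0.001,0.038,0,0,0,2.5],[0.2,0,0.038,0,0,0,2.5],[0.2,0,0.038,0,0,0,2.5]],
  ],
)

```text
t: 14.55
eef_pos: [0.5285, 0.1237, 0.2728]
orientation: [3.132, 0.244, -0.001]
force: [0.8, 0.6, 1.1]
opening: 0.051
finger_force: 0.0
```

Request:
arm_command(
  moves=[
    [[0.2,0,0.038,0,0,0,0],[0.2,0,0.035,0,0,0,0],[0.2,0,0.019,-0.01,0,0,0],[0.2,0,0,-0.02,0,0,0],[0.2,0,0,-0.03,0,0,0],[0.2,0,0,-0.02,0,0,0],[0.2,0,0,0,0,0,0],[0.2,0,0,0,0,0,0]],
  ],
)

```text
t: 15.22
eef_pos: [0.5283, 0.2127, 0.1921]
orientation: [3.131, 0.239, -0.004]
force: [0.6, 0.1, -0.1]
opening: 0.0515
finger_force: 0.0
```

Run:
```python
from h import *
st2(1)
im,d=manip.capture("side"); marks("side",["cup_bar","cup","hook_tip","hook_saddle"])
cv2.imwrite("pics/b.png",cv2.resize(im[150:420,200:460],None,fx=2.2,fy=2.2))
manip.capture("top"); marks("top",["hook","hook_saddle","hook_tip"])
```

```text
t 15.27 p [0.5294 0.2129 0.1933] tooly -81.3 tilt [ 0.    -0.001 -1.   ] r 0.3972 head 99.36 F [-0.31 -0.96  0.98  0.04 -0.01  0.01] Maxis 0.193 q7 -1.35 op 0.0512 ff 0.0
side cup_bar 0.85 [0.5286 0.2169 0.1143]
side cup 0.6 [0.5295 0.2137 0.0029]
side hook_tip 0.67 [ 0.4841 -0.1516  0.1869]
side hook_saddle 0.61 [ 0.5134 -0.1632  0.1708]
top hook 0.91 [ 0.5971 -0.1778  0.1665]
top hook_saddle 0.57 [ 0.5139 -0.1627  0.171 ]
top hook_tip 0.63 [ 0.4842 -0.1555  0.1917]
top hook_tip 0.41 [ 0.5951 -0.1765  0.1685]
```

View pics/b.png

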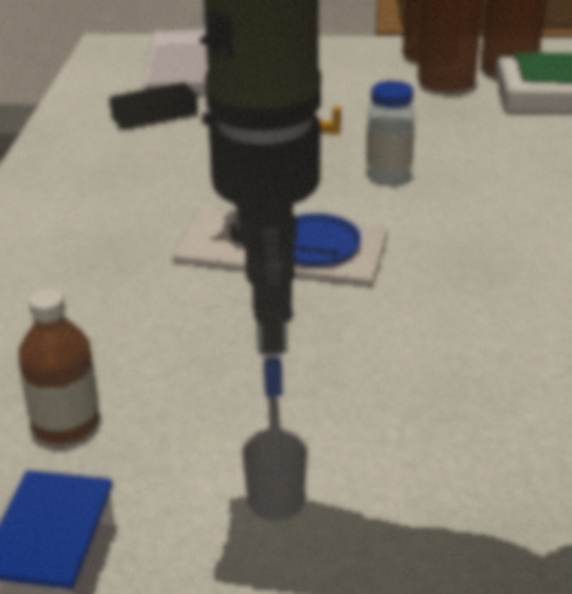

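Side view: the bail is edge-on at (272,400), right under the gripper, so the grip plane is aligned and I can descend and grasp.

Request:
arm_command(
  moves=[
    [[0.2,-0.001,0.001,-0.02,0,0,0],[0.2,0,0,-0.02,0,0,0],[0.2,0,0,-0.014,0,0,0],[0.2,0,0,0,0,0,0],[-1,0,0,0,0,0,0],[-1,0,0,0,0,0,0],[-1,0,0,0,0,0,0],[-1,0,0,0,0,0,0]],
  ],
  squeeze=35,
)

```text
t: 16.38
eef_pos: [0.5287, 0.2148, 0.1401]
orientation: [-3.132, -0.24, -0.003]
force: [-0.7, -0.7, 3.8]
opening: 0.0134
finger_force: 35.8
```

Run:
```python
from h import *
st2(2)
```

```text
t 16.48 p [0.5287 0.2147 0.1401] tooly -81.2 tilt [ 0.002  0.    -1.   ] r 0.3991 head 99.41 F [ 0.08 -0.36  3.79 -0.12  0.   -0.03] Maxis -0.04 q7 -1.31 op 0.0131 ff 35.9
```

Request:
arm_command(
  moves=[
    [[-1,0,0,0.01,0,0,0],[-1,0,0,0.02,0,0,0],[-1,0,0,0.025,0,0,0],[-1,-0.001,-0.006,0.025,0,0,-1],[-1,-0.004,-0.016,0.01,0,0,-2],[-1,-0.006,-0.026,0,0,0,-2],[-1,-0.007,-0.032,0,0,0,-2],[-1,-0.007,-0.032,0,0,0,-2]],
  ],
)

```text
t: 17.15
eef_pos: [0.5016, 0.1012, 0.2291]
orientation: [3.141, -0.009, -0.001]
force: [0.2, -1.0, -0.5]
opening: 0.0133
finger_force: 35.1
```

Request:
arm_command(
  moves=[
    [[-1,-0.007,-0.032,0,0,0,-2],[-1,-0.007,-0.032,0,0,0,-2],[-1,-0.007,-0.032,0,0,0,-2],[-1,-0.007,-0.032,0,0,0,-2],[-1,-0.007,-0.032,0,0,0,-2],[-1,-0.007,-0.032,0,0,0,-2],[-1,-0.007,-0.028,0,0,0,0],[-1,-0.005,-0.02,0,0,0,0]],
  ],
)

```text
t: 17.82
eef_pos: [0.4464, -0.1408, 0.2292]
orientation: [3.121, -0.343, -0.001]
force: [-0.6, -0.1, -1.2]
opening: 0.0133
finger_force: 35.1
```

Run:
```python
from h import *
st2(1);st2(2)
```

```text
t 17.87 p [ 0.4455 -0.1448  0.2298] tooly -102.8 tilt [-0.    -0.005 -1.   ] r 0.1523 head 167.04 F [-0.19 -3.92 -0.83 -0.4   0.07  0.  ] Maxis 0.592 q7 -0.99 op 0.013 ff 35.1
t 17.97 p [ 0.4471 -0.1395  0.2292] tooly -102.6 tilt [-0.001 -0.001 -1.   ] r 0.1522 head 164.94 F [ 0.23  0.63 -1.31  0.   -0.01  0.07] Maxis -0.034 q7 -1.0 op 0.0134 ff 35.2
```

Request:
arm_command(
  moves=[
    [[-1,-0.001,-0.004,0,0,0,0.6],[-1,-0.001,-0.0035,0,0,0,0],[-1,0,0,0,0,0,0],[-1,0,0,0,0,0,0],[-1,0,0,0,0,0,0],[-1,0,0,0,0,0,0],[-1,0,0,0,0,0,0],[-1,0,0,0,0,0,0]],
  ],
)

```text
t: 18.63
eef_pos: [0.4469, -0.1444, 0.229]
orientation: [3.126, -0.317, -0.0]
force: [0.0, 0.2, -1.9]
opening: 0.0132
finger_force: 35.2
```

Run:
```python
from h import *
st2(2)
im,d=manip.capture("side"); marks("side",["cup_bar","cup","hook_tip","hook_saddle","hook"])
cv2.imwrite("pics/c.png",cv2.resize(im[150:300,250:450],None,fx=4,fy=4))
manip.capture("top"); marks("top",["hook","hook_saddle","hook_tip","cup_bar"])
```

```text
t 18.73 p [ 0.4469 -0.1445  0.229 ] tooly -101.6 tilt [-0. -0. -1.] r 0.1511 head 166.81 F [-0.54 -0.   -1.2   0.   -0.   -0.03] Maxis -0.008 q7 -0.97 op 0.0135 ff 35.2
side cup_bar 0.6 [ 0.4435 -0.1436  0.2069]
side cup 0.88 [ 0.4444 -0.1461  0.0896]
side hook_tip 0.7 [ 0.482  -0.1553  0.1843]
side hook_saddle 0.83 [ 0.5156 -0.16    0.1669]
side hook_saddle 0.29 [7.275e-01 1.304e-01 4.000e-04]
side hook 0.62 [ 0.5989 -0.1794  0.1713]
top hook 0.73 [ 0.5966 -0.1767  0.167 ]
top hook_saddle 0.56 [ 0.5154 -0.1627  0.1736]
top hook_tip 0.65 [ 0.4841 -0.158   0.1932]
top cup_bar 0.58 [ 0.5971 -0.1781  0.1654]
top cup_bar 0.18 [ 0.4847 -0.1581  0.1916]
```

View pics/c.png

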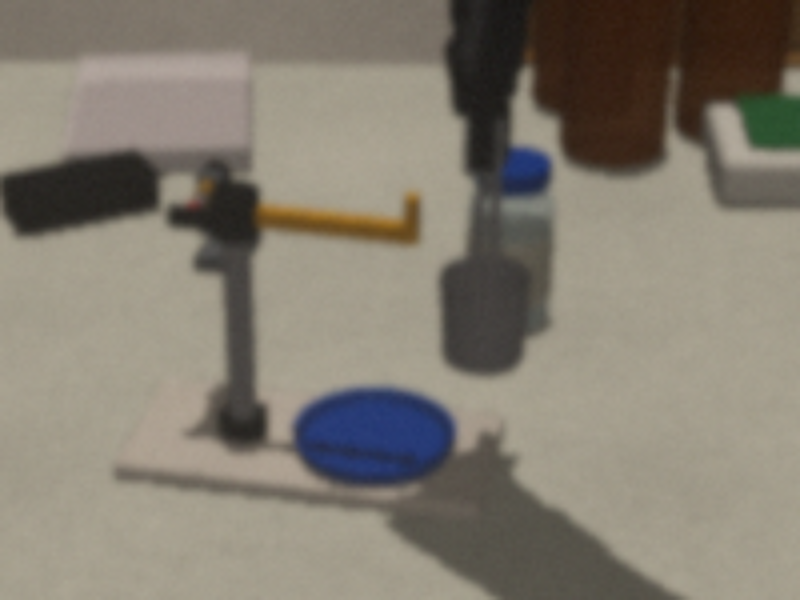

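Request:
arm_command(
  moves=[
    [[-1,0,-0.004,0,0,0,0],[-1,0.004,-0.001,0,0,0,0],[-1,0.008,-0.002,0,0,0,0],[-1,0.01,-0.002,0,0,0,0],[-1,0.01,-0.002,0,0,0,0],[-1,0.01,-0.002,0,0,0,0],[-1,0,0,0,0,0,0],[-1,0,0,0,0,0,0]],
  ],
)

```text
t: 19.95
eef_pos: [0.4894, -0.1578, 0.2288]
orientation: [3.125, -0.317, 0.0]
force: [-0.4, -0.3, -1.1]
opening: 0.0131
finger_force: 35.1
```

Request:
arm_command(
  moves=[
    [[-1,0.008,-0.0015,0,0,0,0],[-1,0.01,-0.002,0,0,0,0],[-1,0.0085,-0.0015,0,0,0,0],[-1,0,0,0,0,0,0],[-1,0,0,0,0,0,0],[-1,0,0,0,0,0,0],[-1,0,0,0,0,0,0],[-1,0,0,0,0,0,0]],
  ],
)

```text
t: 20.62
eef_pos: [0.5148, -0.1626, 0.229]
orientation: [-3.125, 0.318, 0.001]
force: [0.8, -0.2, -1.4]
opening: 0.0134
finger_force: 35.1
```

Run:
```python
from h import *
st2(3)
im,d=manip.capture("side"); marks("side",["cup_bar","cup","hook_tip","hook"])
cv2.imwrite("pics/d.png",cv2.resize(im[150:300,250:450],None,fx=4,fy=4))
manip.capture("top"); marks("top",["hook","hook_tip"])
```

```text
t 20.77 p [ 0.5152 -0.1626  0.2291] tooly -101.6 tilt [-0.  0. -1.] r 0.0805 head 168.27 F [ 0.2  -0.27 -1.31 -0.    0.   -0.  ] Maxis 0.016 q7 -1.02 op 0.0134 ff 35.1
side cup_bar 0.39 [ 0.4274 -0.3596  0.002 ]
side cup 0.65 [ 0.5142 -0.1618  0.0925]
side hook_tip 0.78 [ 0.4849 -0.1557  0.1841]
side hook_tip 0.25 [ 0.4227 -0.3605  0.0013]
side hook 0.95 [ 0.5971 -0.1782  0.1726]
top hook 0.62 [ 0.5948 -0.1784  0.1663]
```

View pics/d.png

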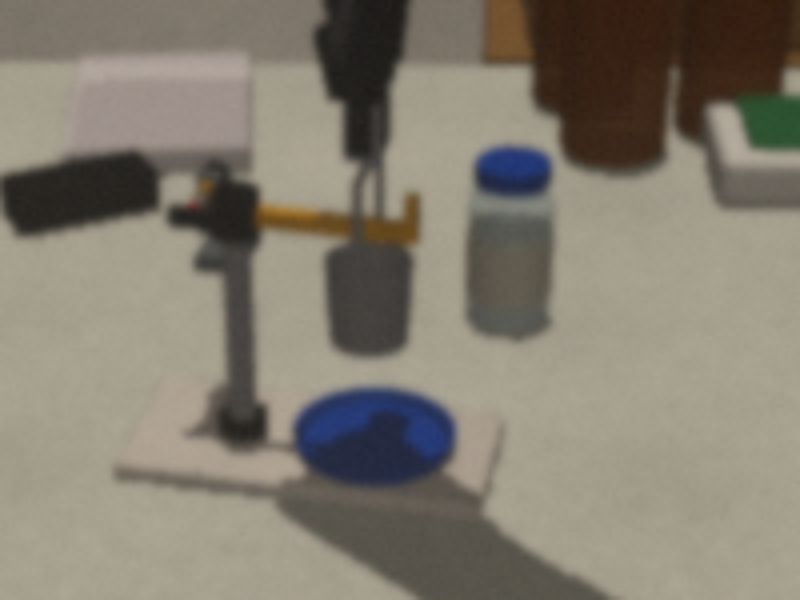

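The hook arm now runs through the bail, and the tip at (412,215) is outside it. I'll lower gently.

Request:
arm_command(
  moves=[
    [[-1,0,0,-0.004,0,0,0],[-1,0,0,-0.006,0,0,0],[-1,0,0,-0.006,0,0,0],[-1,0,0,-0.005,0,0,0],[-1,0,0,-0.003,0,0,0],[-1,0,0,-0.001,0,0,0],[-1,0,0,-0.001,0,0,0],[-1,0,0,0,0,0,0]],
  ],
)

```text
t: 21.83
eef_pos: [0.5154, -0.1627, 0.2029]
orientation: [3.125, -0.318, -0.0]
force: [0.4, 0.7, -0.7]
opening: 0.0134
finger_force: 35.1
```

Request:
arm_command(
  moves=[
    [[-1,0,0,-0.0005,0,0,0],[-1,0,0,-0.0005,0,0,0],[-1,0,0,-0.0005,0,0,0],[-1,0,0,-0.0005,0,0,0],[-1,0,0,-0.0005,0,0,0],[-1,0,0,-0.0005,0,0,0],[-1,0,0,0,0,0,0],[-1,0,0,0,0,0,0]],
  ],
)

```text
t: 22.5
eef_pos: [0.5154, -0.1627, 0.2]
orientation: [3.125, -0.318, 0.0]
force: [0.9, -0.2, -1.7]
opening: 0.0136
finger_force: 35.1
```

Run:
```python
from h import *
st2(2)
```

```text
t 22.6 p [ 0.5154 -0.1627  0.2   ] tooly -101.6 tilt [ 0. -0. -1.] r 0.0803 head 168.28 F [ 0.12  0.21 -1.29  0.    0.01  0.01] Maxis -0.009 q7 -0.99 op 0.0131 ff 35.1
```

Request:
arm_command(
  moves=[
    [[-1,0,0,-0.0004,0,0,0],[-1,0,0,-0.0004,0,0,0],[-1,0,0,-0.0004,0,0,0],[-1,0,0,-0.0004,0,0,0],[-1,0,0,-0.0004,0,0,0],[-1,0,0,0,0,0,0],[-1,0,0,0,0,0,0],[-1,0,0,0,0,0,0]],
  ],
)

```text
t: 23.27
eef_pos: [0.5154, -0.1627, 0.198]
orientation: [3.125, -0.318, -0.0]
force: [0.1, -0.4, -1.0]
opening: 0.013
finger_force: 35.1
```

Run:
```python
from h import *
st2(2)
```

```text
t 23.37 p [ 0.5154 -0.1626  0.198 ] tooly -101.6 tilt [-0. -0. -1.] r 0.0803 head 168.24 F [-0.34  0.19 -1.12 -0.02  0.01 -0.04] Maxis -0.054 q7 -0.98 op 0.013 ff 35.1
```

Request:
arm_command(
  moves=[
    [[-1,0,0,-0.0004,0,0,0],[-1,0,0,-0.0004,0,0,0],[-1,0,0,-0.0004,0,0,0],[-1,0,0,-0.0003,0,0,0],[-1,0,0,0,0,0,0],[-1,0,0,0,0,0,0],[-1,0,0,0,0,0,0],[-1,0,0,0,0,0,0]],
  ],
)

```text
t: 24.03
eef_pos: [0.5154, -0.1628, 0.1974]
orientation: [-3.125, 0.318, -0.001]
force: [-2.4, 1.5, 7.7]
opening: 0.0134
finger_force: 36.4
```

Run:
```python
from h import *
st2(2)
```

```text
t 24.13 p [ 0.5155 -0.1627  0.1974] tooly -101.6 tilt [ 0.001  0.    -1.   ] r 0.0802 head 168.3 F [-1.84  2.15  7.38  0.31  0.44 -0.  ] Maxis -0.141 q7 -0.98 op 0.0134 ff 36.4
```

Request:
arm_command(
  moves=[
    [[-1,0,0,0.0003,0,0,0],[-1,0,0,0.0003,0,0,0],[-1,0,0,0.0001,0,0,0],[-1,0,0,0,0,0,0],[-1,0,0,0,0,0,0],[-1,0,0,0,0,0,0],[-1,0,0,0,0,0,0],[-1,0,0,0,0,0,0]],
  ],
  squeeze=20,
)

```text
t: 24.8
eef_pos: [0.5154, -0.1627, 0.1975]
orientation: [-3.125, 0.318, -0.0]
force: [-0.5, 0.9, 6.6]
opening: 0.0134
finger_force: 36.0
```

Run:
```python
from h import *
st2(3)
```

```text
t 24.95 p [ 0.5154 -0.1627  0.1975] tooly -101.6 tilt [ 0.  0. -1.] r 0.0802 head 168.3 F [-1.33  0.74  5.87  0.23  0.34  0.01] Maxis -0.026 q7 -0.98 op 0.0133 ff 36.0
```

Request:
arm_command(
  moves=[
    [[-1,0,0,0.0003,0,0,0],[-1,0,0,0.0002,0,0,0],[-1,0,0,0,0,0,0],[-1,0,0,0,0,0,0],[-1,0,0,0,0,0,0],[-1,0,0,0,0,0,0],[-1,0,0,0,0,0,0],[-1,0,0,0,0,0,0]],
  ],
)

```text
t: 25.62
eef_pos: [0.5154, -0.1627, 0.1977]
orientation: [3.125, -0.318, 0.0]
force: [-0.3, -0.3, 3.1]
opening: 0.0137
finger_force: 35.7
```

Run:
```python
from h import *
st2(3)
```

```text
t 25.77 p [ 0.5154 -0.1627  0.1977] tooly -101.6 tilt [ 0. -0. -1.] r 0.0803 head 168.27 F [-0.72  0.13  3.15  0.08  0.14  0.02] Maxis 0.02 q7 -0.98 op 0.0126 ff 35.7
```

Request:
arm_command(
  moves=[
    [[-1,0,0,0.0003,0,0,0],[-1,0,0,0,0,0,0],[-1,0,0,0,0,0,0],[-0.65,0,0,0,0,0,0],[-0.6,0,0,0,0,0,0],[-0.5,0,0,0,0,0,0],[-0.4,0,0,0,0,0,0],[-0.3,0,0,0,0,0,0]],
  ],
)

```text
t: 26.43
eef_pos: [0.5154, -0.1627, 0.198]
orientation: [3.125, -0.318, 0.0]
force: [-0.1, -0.3, -0.4]
opening: 0.0302
finger_force: 0.0
```

Run:
```python
from h import *
st2(2)
im,d=manip.capture("side"); marks("side",["cup","hook_tip","hook","cup_bar"])
cv2.imwrite("pics/e.png",cv2.resize(im[150:300,250:450],None,fx=4,fy=4))
```

```text
t 26.53 p [ 0.5154 -0.1627  0.198 ] tooly -101.6 tilt [ 0. -0. -1.] r 0.0803 head 168.27 F [-0.28  0.37 -0.24  0.01  0.02 -0.  ] Maxis -0.025 q7 -0.98 op 0.0299 ff 0.0
side cup 0.58 [ 0.5147 -0.1595  0.0588]
side hook_tip 0.55 [ 0.4856 -0.1572  0.1846]
side hook_tip 0.34 [ 0.6    -0.1789  0.1705]
side hook 0.6 [ 0.5991 -0.176   0.1731]
side cup_bar 0.91 [ 0.512  -0.1605  0.1735]
side cup_bar 0.47 [ 0.6917  0.2917 -0.003 ]
```

View pics/e.png

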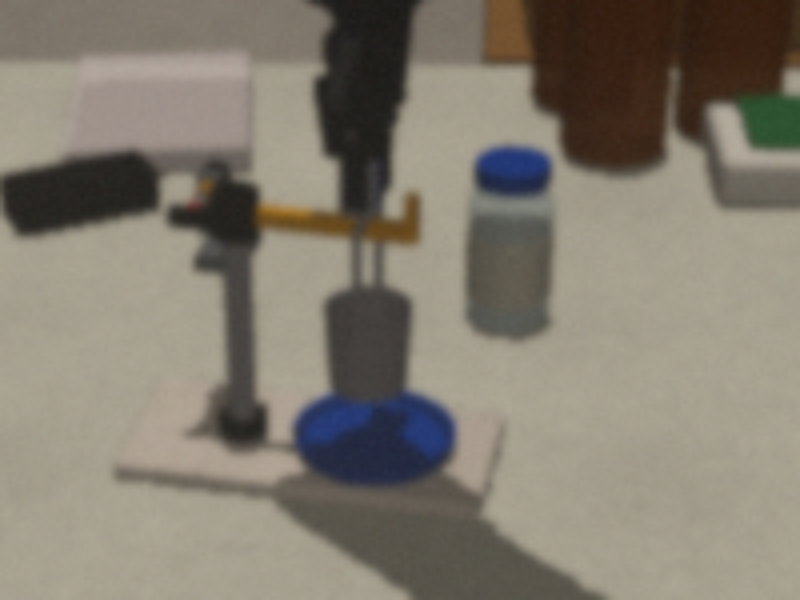

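The cup hangs upright on the arm and the fingers are open. I'll lift straight up, let it settle and check.

Request:
arm_command(
  moves=[
    [[-0.3,0,0,0.003,0,0,0],[-0.3,0,0,0.008,0,0,0],[-0.3,0,0,0.015,0,0,0],[-0.3,0,0,0.02,0,0,0],[-0.3,0,0,0.025,0,0,0],[-0.3,0,0,0.02,0,0,0],[-0.3,0,0,0.01,0,0,0],[-0.3,0,0,0,0,0,0]],
  ],
)

```text
t: 27.45
eef_pos: [0.5165, -0.1635, 0.3015]
orientation: [3.124, -0.318, 0.008]
force: [0.1, 0.9, -0.0]
opening: 0.0304
finger_force: 0.0
```

Request:
arm_command(
  moves=[
    [[-0.3,0,0,0,0,0,0],[-0.3,0,0,0,0,0,0],[-0.3,0,0,0,0,0,0],[-0.3,0,0,0,0,0,0],[-0.3,0,0,0,0,0,0],[-0.3,0,0,0,0,0,0],[-0.3,0,0,0,0,0,0],[-0.3,0,0,0,0,0,0]],
  ],
)

```text
t: 28.12
eef_pos: [0.5153, -0.1627, 0.2989]
orientation: [3.125, -0.318, -0.0]
force: [-0.0, 0.2, 0.2]
opening: 0.0295
finger_force: 0.0
```

Run:
```python
from h import *
a,_=manip.capture("side")
for k in range(20): manip.capture("top")
im,d=manip.capture("side"); print("moved",np.abs(a[190:260,320:360].astype(int)-im[190:260,320:360]).mean())
marks("side",["cup","hook_tip","hook","cup_bar","amber_bottle","blue_bottle","bead_box"])
cv2.imwrite("pics/f.png",cv2.resize(im[150:300,250:450],None,fx=4,fy=4)); st2(0)
```

```text
moved 1.6448809523809524
side cup 0.91 [ 0.5149 -0.1633  0.059 ]
side cup 0.33 [ 0.6263 -0.1827  0.1587]
side hook_tip 0.84 [ 0.4816 -0.1546  0.1822]
side hook 0.83 [ 0.5968 -0.1796  0.1728]
side cup_bar 0.88 [ 0.5124 -0.1596  0.1767]
side amber_bottle 0.83 [0.7302 0.1293 0.0013]
side blue_bottle 0.76 [ 4.240e-01 -3.616e-01  1.000e-04]
side bead_box 0.83 [ 6.952e-01  2.919e-01 -1.000e-04]
t 29.57 p [ 0.5153 -0.1626  0.299 ] tooly -101.6 tilt [-0. -0. -1.] r 0.0803 head 168.25 F [ 0.56 -0.52  0.62 -0.03  0.03  0.07] Maxis 0.102 q7 -1.09 op 0.0302 ff 0.0
```

View pics/f.png

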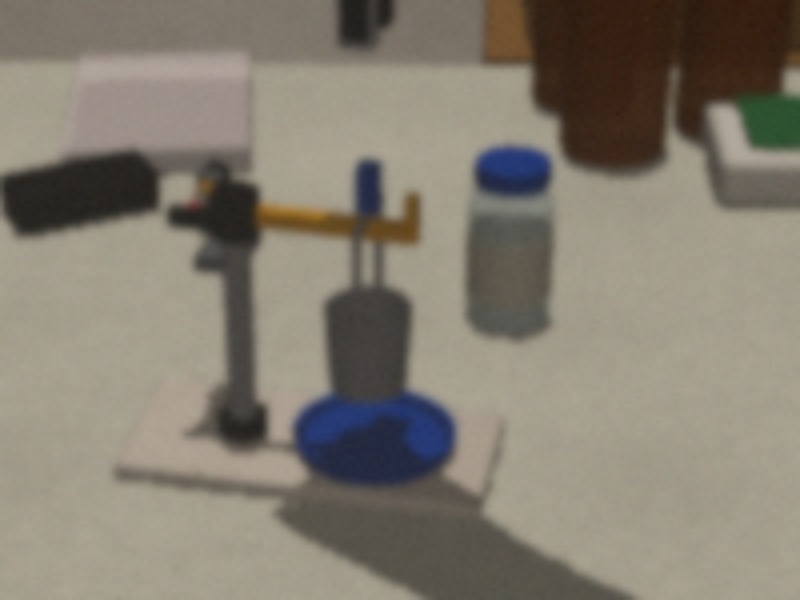

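The cup hangs still and upright on the arm behind the tip, the hook hasn't moved, and the gripper is clear.

```bash
python3 -c "
from plant import manip
print(manip.finish_job())"
```

```text
the job is handed in; nothing more can be done
None
```

The job is handed in at about 30 s of the 70 s, with no verdict returned: the hook stands pressed on its plunger at roughly 7 N (estimated from push force), the cup hangs still and upright behind the tip, and the bottles and box have not moved.

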